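Unfold the crank and clamp the seedling tray

TASK

Stand the folded red crank handle fully upright, and only then wind the crank clockwise (seen from above) until the jaw has pushed the seedling tray against the end stop and holds it firmly there, gently enough not to crack the plastic. Move the tray and the jaw with the crank alone, leave the handle standing up, and leave the other things on the sill where they are.

Things in the scene. Friction and masses are not known exactly. Their poses are not given: they have to be found in the camera images.
- clamp: Fixed tray clamp: aluminium base plate 110 x 400 mm, 10 mm thick, with a green gear housing 76 x 84 mm (top 50 mm above the sill). Origin on the upright crank axis at sill level; z up; +y runs along the plate from the crank to the tray and the end stop. The plate reaches from y = -65 to 335 mm, x = -55 to 55 mm.
- crank: Steel crank on the housing. Origin on the upright crank axis, 62 mm above the sill; +x along the arm (12 mm wide, top 9 mm above the origin) to the handle's hinge, 65 mm out. Clockwise from above closes the jaw: 16 mm per rad, 6.2 rad in all; 1.5 to 5.9 rad seat the tray. Stays where left. Friction 0.30 N m: about 4.6 N at the handle; once the tray is seated, 2.5 N more per 10 N of clamping.
- handle (a joint): Folding angle of the handle: 0 folded flat over the crank arm, free end towards the crank axis; 1.57 upright, against a stop. It starts at 0 to 0.3. The hinge line is level, square to the arm. It is stiff (about 1 N at the free end) and stays where it is left.
- handle_mid (a point): Middle of the red cylindrical hand grip, 35 mm from the hinge line on the handle's own axis. The grip is 18 mm in diameter, 52 mm long (9 to 61 mm from the hinge line), and spins freely about its own axis. Folded flat, its axis is 81 mm above the sill, 31 mm above the housing.
- handle_hinge (a point): The handle's hinge: on the crank arm, 65 mm from the crank axis, 81 mm above the sill. It travels with the crank.
- jaw: Green sliding jaw, 96 mm wide, top 50 mm above the sill, with a springy black rubber pad (20 N per mm). Origin at the foot of the middle of the unloaded pad face, 11 mm above the sill; +y the pushing direction, along the clamp's y; 75 mm from the crank axis when fully open. A firm hold is 10 to 30 N while winding; let go, the crank keeps up to about 19 N of it.
- stop: Green fixed end stop on the clamp plate, 96 mm wide, top 48 mm above the sill. Origin at the foot of the middle of the green face that looks at the tray, 10 mm above the sill; -y points to the tray. A black rubber buffer, screwed out 2 to 30 mm from that face (how far is not known), is what the tray comes to rest on; it does not yield.
- tray: Empty black hard plastic seedling tray, 6 cells, 100 (x) x 130 (y) x 45 mm high, 0.2 to 0.4 kg, loose on the clamp plate. Origin at the centre of its underside. Starts 5 to 45 mm short of the stop's buffer, a little askew. Cracks if clamped with over 40 N.
- spoon_rest: Blue glazed ceramic spoon rest, round dish 92 mm across, 16 mm high, with a stub handle to its -y. Origin at the centre of the underside.
- strainer: Steel sink strainer basket, 84 mm across, 30 mm high. Origin at the centre of the underside.
- opener: Flat chrome bottle opener, about 105 mm long, 6 mm high, lying along its own x. Origin on the underside, near the ring end.
- caddy: Red tea caddy 100 x 90 x 70 mm with a closed hinged lid with a brass knob, fixed; about 100 mm high in all. Origin at the centre of the underside, about 0.2 m from the crank axis on the side away from the tray.
Mind the look-alikes: they are no part of the job. Leave any blue or green look-alike of the tray alone.

How it is judged (in metres and radians):
On the way, in this order (a step that is already met when the one before it is completed fails the run):
1. the handle is unfolded upright (past 1.4 rad) before the crank has moved the jaw 10 mm (value of joint handle above 1.4 rad and distance of jaw from where it was at the start of the episode below 0.01 m), for 0.1 s.
2. the jaw presses the tray against the end stop with more than 5 N (contact force between jaw and tray above 5 N and contact force between tray and stop above 5 N), for 0.2 s.
At the end, for the whole second after the job is handed in: The handle stands up (past 1.2 rad), the tray lies flat (within 0.06 rad), square to the clamp (within 0.04 rad) and at rest, pressed with more than 5 N between jaw and end stop; spoon rest, strainer and bottle opener are within 20 mm of where they were (all of step 2 and value of joint handle above 1.2 rad and angle between the y axis of tray and the y axis of clamp, either way round below 0.04 rad and angle between tray's own z axis and vertical below 0.06 rad and linear speed of tray below 0.01 m/s and distance of each of spoon_rest, strainer, opener from where it was at the start of the episode below 0.02 m); the robot touches nothing.
It fails at once if the tray is clamped with more than 40 N (contact force between jaw and tray above 40 N).
It fails at once if the robot pushes the jaw or the tray itself (over 2 N) (contact force between any of the arm, the fingers and jaw above 2 N or contact force between any of the arm, the fingers and tray above 2 N).
It fails at once if a bystander is knocked (moved 20 mm, or the caddy hit with over 5 N) (distance of any of spoon_rest, strainer, opener from where it was at the start of the episode above 0.02 m or contact force between any of the arm, the fingers and caddy above 5 N).
It also fails if it takes over 69 s, if anything falls off the work surface, if the arm or the gripper's body presses on something with over 40 N, if the wrist force passes 120 N, or if a joint passes its speed limit or range.

ROBOT

A 7-joint arm with a two-finger parallel gripper is mounted at the origin on the work surface. World frame = base frame: x ahead of the robot, y to its left, z up, the work surface at z = 0. Lengths are in m, angles in degrees, forces in N, time in s.
With the tool pointing down it reaches from about 0.425 to 0.875 m from the base axis. Payload 4.7 kg.
Tool frame: the origin (TCP) lies between the finger pads; the fingertips stand 11 mm ahead of it and the grasp point (between the pads) lies 8 mm behind it (env.tcp_to_tips is the distance from the TCP to the fingertips, in m); z points along the fingers, y is the line along which they close (so a half turn about z gives the same grasp; the last joint's range is limited). The gripper opens to 87 mm and grips with 3 to 60 N. Pads are 19 mm wide; open, the fingers measure 117 mm over their backs; the gripper's body (75 mm by 190 mm) begins 51 mm behind the grasp point.
Start: joints at [71.797, 18.392, -4.016, 83.108, 1.295, 78.541, -3.26], TCP at [0.212, -0.615, 0.234] pointing down, gripper open.
Joint ranges: [-163.93, 163.93], [-17.29, 119.83], [-79.2, 71.16], [3.27, 140.29], [-89.18, 269.18], [5.43, 117.66], [-154.24, 154.24]. Speed limits (degrees/s): [147.25, 147.25, 180, 180, 180, 180, 180].

INTERFACE

Orientations are given as [roll, pitch, yaw] about the fixed x, y, z axes, in that order (R = Rz(yaw) Ry(pitch) Rx(roll)).
In Python, from cell import env, viewer gives the robot as it stands.
- The arm moves only by the tool step_arm, never from a script. Its arguments are lists of equal length, an entry for each row: "delta_pos": the shift along the tool's x, y, z in units of 0.2 m (1.0 is 0.2 m), a list of three; "rot": the turn, a rotation vector about the tool's x, y, z in units of 1.5 rad (1.0 is 1.5 rad), a list of three; "gripper": the gripper command: -1 is shut, 1 is fully open, values between are in proportion. A call has 1 to 20 rows; each row is the pose to reach, as a shift and turn from the pose commanded when the call began, along the tool's axes at that moment; what a row does not reach only later rows make up. A row lasts 1/8 s, in which the tool goes at most 62.5 mm and 10.7 degrees, less where a joint would pass 70% of its speed; a pose out of reach is approached as far as the arm can. A call with a number of a shift or a turn outside -1 to 1 is refused whole. A call with a gripper value outside its range is refused whole. The fingers move at their own pace and stop on an object; "squeeze" is the grip in N (left out, the last holds). Time passes only in rows, so rows that repeat a pose let the fingers close. It gives the time, the measured TCP pose, the force, the opening and the grip force at its end, in the units of the state.
- env.get_obs(): the state, without advancing time (a new reading comes with each control period).
- viewer.read_camera(name): name is "scene" or "top" or "wrist"; returns a dict with "img" (480x640x3 uint8, red, green, blue), "fx", "fy", "cx", "cy" (pixels), "pose" (4x4, takes a point from camera to world coordinates). Camera axes: x right, y down, z forward; pixel columns grow to the right and rows downward; lengths in m; the calibration is good to about 2 mm. A picture is of the moment at which its call begins. There is no depth.
- env.sign_off(): hands the job in; it is judged then, once.
The state is a dict: "time_s": time; "qpos": joint angles; "joint_velocities": joint speeds; "effort": joint torques, N m; "tool_pos": TCP position; "tool_rot": TCP orientation; "force": force on the tool from outside, world axes, zero at the start; "wrist_torque": the same for the moment, N m; "grip_width": finger opening in m; "grasp_force": force on a finger pad.
Only numpy, scipy, OpenCV 4.12 (cv2) and the standard library are available. Lean on these libraries where they do the work, as an engineer would, in place of code of your own. Each camera call takes 0.05 s, during which the arm holds its last target. There are 200 camera calls.

## Working session

There is one attempt and no reset: what is moved stays moved. The work goes in short steps, Python scripts to look and compute and a tool call to move; the robot and the scene stay as the last step left them, time stands still between calls to the robot, and variables do not carry over. Pictures are saved under pics/ and viewed, at most 10 in all, crops included, and the job is handed in when it is done.

Besides the shell and the picture viewer there is one more tool, called after "Emit:" by a JSON object that holds its "api" and its "payload". step_arm: Moves the arm, as the interface text tells. Shifts and turns lie within -1 to 1; 1 stands for 0.2 m of shift or 1.5 rad of turn. Its arguments: {"type":"object","properties":{"delta_pos":{"type":"array"},"rot":{"type":"array"},"gripper":{"type":"array"},"squeeze":{"type":"number"}},"required":["delta_pos","rot","gripper"]}

```bash
ls; mkdir -p pics
python3 - <<'E'
from cell import env, viewer
import cv2, numpy as np, pickle
o=env.get_obs(); print({k:np.round(v,3) for k,v in o.items()})
d={}
for n in ("scene","top"):
    c=viewer.read_camera(n); d[n]=c
    cv2.imwrite(f"pics/{n}0.png",c["img"][...,::-1]); print(n,c["fx"],c["cx"],c["cy"],np.round(c["pose"],3).tolist())
pickle.dump(d,open("cams0.pkl","wb"))
E
```

```text
pics
{'time_s': np.float64(0.0), 'qpos': array([71.797, 18.44 , -4.015, 83.175,  1.296, 78.542, -3.26 ]), 'joint_velocities': array([-0.062, -0.121, -0.023, -0.087,  0.02 ,  0.017, -0.085]), 'effort': array([-0.0000e+00, -4.9129e+01, -4.0400e-01, -3.1254e+01, -6.4000e-02,
        4.4000e-02,  0.0000e+00]), 'tool_pos': array([ 0.211, -0.614,  0.232]), 'tool_rot': array([-1.79887e+02,  7.00000e-03,  1.90130e+01]), 'force': array([ 0.01 , -0.131, -0.549]), 'wrist_torque': array([-0.026,  0.059,  0.   ]), 'grasp_force': np.float64(0.0), 'grip_width': np.float64(0.087)}
scene 531.6848744927397 317.5920122878751 247.44913968202573 [[-0.875, 0.407, -0.263, 0.789], [0.484, 0.746, -0.457, 0.534], [0.01, -0.527, -0.85, 1.081], [0.0, 0.0, 0.0, 1.0]]
top 573.2631278667719 319.351764845599 235.25873861909858 [[-0.013, -0.99, 0.14, 0.35], [-1.0, 0.015, 0.009, -0.038], [-0.011, -0.14, -0.99, 1.158], [0.0, 0.0, 0.0, 1.0]]
```

View pics/scene0.png

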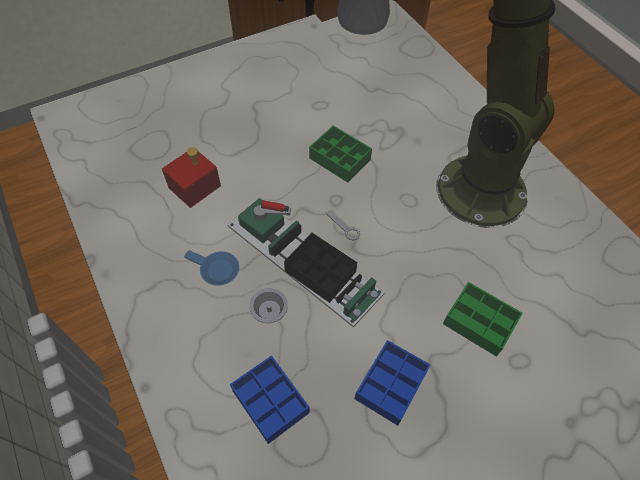

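View pics/top0.png

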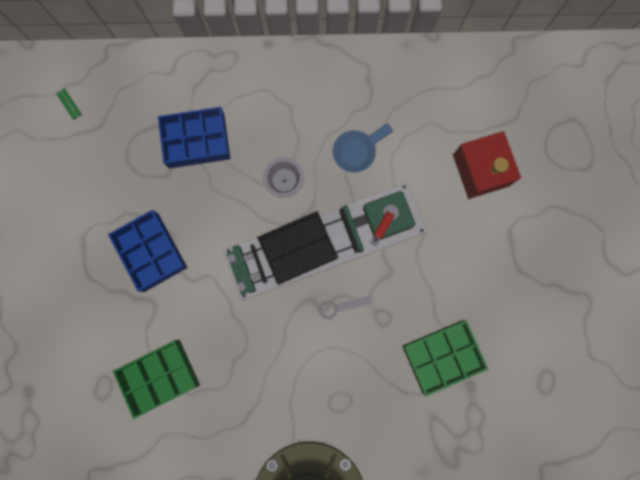

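The scene picture shows the clamp around (305,262) with the red handle at (273,207). In the top picture the crank axis is near (391,212) and the handle runs down to about (376,240). The caddy is at (487,165), and the plate runs left and slightly down. Next I'll enlarge the crops.

```bash
python3 - <<'E'
import pickle,cv2,numpy as np
d=pickle.load(open("cams0.pkl","rb"))
a=d["top"]["img"][175:305,220:430]; b=d["scene"]["img"][190:330,225:395]
a=cv2.resize(a,None,fx=3.8,fy=3.8,interpolation=cv2.INTER_CUBIC)[:, :798]
cv2.imwrite("pics/topc.png",a[...,::-1])
b=cv2.resize(b,None,fx=4.2,fy=4.2,interpolation=cv2.INTER_CUBIC)
cv2.imwrite("pics/scenec.png",b[...,::-1])
E
cat > h.py <<'E'
import numpy as np
def at_z(c,u,v,z):
    P=np.array(c["pose"]); r=P[:3,:3]@[(u-c["cx"])/c["fx"],(v-c["cy"])/c["fy"],1]
    return P[:3,3]+r*(z-P[2,3])/r[2]
def proj(c,p):
    P=np.array(c["pose"]); q=P[:3,:3].T@(np.array(p)-P[:3,3]); return np.array([c["fx"]*q[0]/q[2]+c["cx"],c["fy"]*q[1]/q[2]+c["cy"]])
E
```

```text
(no output)
```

View pics/topc.png

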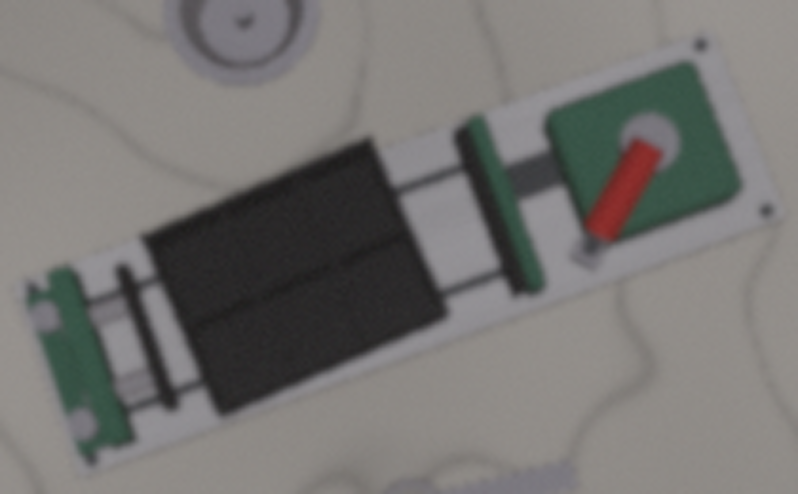

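View pics/scenec.png

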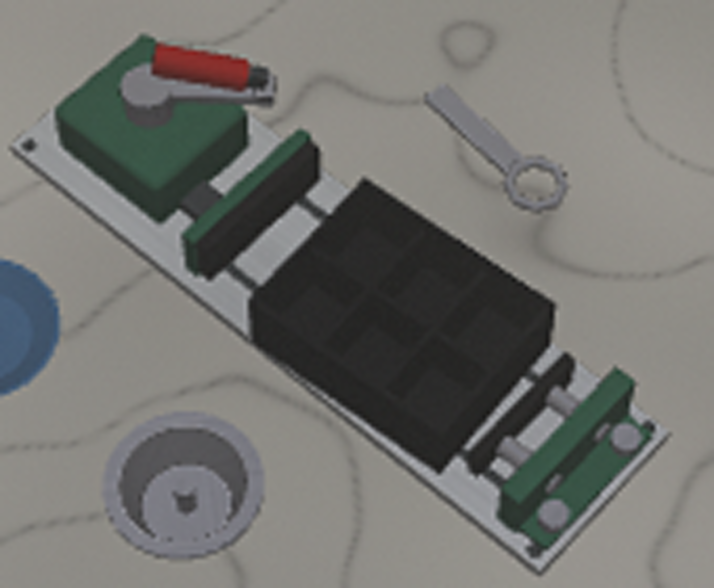

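The crops show the hub at top-crop (651,140) and scene-crop (147,86), and the hinge end at about (592,247) and (262,85). The plate corners, jaw pad, tray edges and buffer are also clear, so I'll convert them to positions.

Run:
```python
import pickle,numpy as np
from h import *
d=pickle.load(open("cams0.pkl","rb")); T=d["top"]; S=d["scene"]
t=lambda u,v,z: at_z(T,u/3.8+220-.4,v/3.8+175-.4,z)
s=lambda u,v,z: at_z(S,u/4.2+225-.4,v/4.2+190-.4,z)
hub=t(651,140,.07); print("hub",hub, s(147,86,.07))
print("hingeend",t(592,250,.075),s(270,88,.075))
print("grip ends",t(648,148,.085),t(600,236,.081),"scene",s(157,58,.085),s(246,75,.081))
c=[t(*p,.01) for p in((20,283),(82,475),(785,215),(712,33))]
yd=((c[0]+c[1])-(c[2]+c[3]))[:2]; L=np.linalg.norm(yd)/2; yd/=2*L
c2=[s(*p,.01) for p in((540,572),(668,434),(10,148))]
print("plate",np.round(c,3).tolist(),L,"scene",np.round(c2,3).tolist()); v=(c2[0]-c2[2])[:2];print("scene yd",v/np.linalg.norm(v),np.linalg.norm(v))
xd=np.array([yd[1],-yd[0]])
print("yd",yd,"yaw of clamp",np.degrees(np.arctan2(-yd[0],yd[1])))
ax=(sum(c)/4)[:2]-yd*.135; print("axis from plate",ax)
a2=hub[:2]
def lc(p): q=p[:2]-ax; return np.round([q@xd,q@yd],4)
for n,p in dict(jaw1=t(467,130,.05),jaw2=t(522,292,.05),trA=t(370,140,.045),trB=t(446,314,.045),trC=t(148,237,.045),trD=t(222,412,.045),buf1=t(122,267,.03),buf2=t(170,405,.03),hub=hub,hinge=t(592,250,.075)).items(): print(n,lc(p))
h=t(592,250,.075)-hub; print("crank yaw",np.degrees(np.arctan2(h[1],h[0])))
h=s(270,88,.075)-s(147,86,.07); print("crank yaw scene",np.degrees(np.arctan2(h[1],h[0])),np.linalg.norm(h))
```

```text
hub [ 0.5481703  -0.16660745  0.07      ] [ 0.54597367 -0.16450911  0.07      ]
hingeend [ 0.49176731 -0.13479287  0.075     ] [ 0.48800879 -0.12733315  0.075     ]
grip ends [ 0.54140981 -0.1632151   0.085     ] [ 0.49796256 -0.13843     0.081     ] scene [ 0.53647843 -0.16869114  0.085     ] [ 0.49739269 -0.13756534  0.081     ]
plate [[0.487, 0.163, 0.01], [0.385, 0.13, 0.01], [0.518, -0.244, 0.01], [0.617, -0.208, 0.01]] 0.39500268017444257 scene [[0.487, 0.17, 0.01], [0.386, 0.135, 0.01], [0.62, -0.204, 0.01]]
scene yd [-0.33464653  0.94234373] 0.39725876509641495
yd [-0.33208354  0.94324998] yaw of clamp 19.39528695713334
axis from plate [ 0.54651864 -0.16697086]
jaw1 [0.0421 0.0835]
jaw2 [-0.0465  0.0866]
trA [0.0554 0.1321]
trB [-0.0432  0.1267]
trC [0.0474 0.2572]
trD [-0.0508  0.2515]
buf1 [0.0397 0.2761]
buf2 [-0.0368  0.2764]
hub [ 0.0017 -0.0002]
hinge [-0.041   0.0485]
crank yaw 150.57445716887273
crank yaw scene 147.32578849207172 0.06904332069253175
```

Emit:
{"api": "step_arm", "payload": {"delta_pos": [[0.25, -0.19, 0], [0.5, -0.378, 0], [0.75, -0.567, 0], [1, -0.756, 0], [1, -0.756, 0]], "rot": [[0, 0, 0], [0, 0, 0], [0, 0, 0], [0, 0, 0], [0, 0, 0]], "gripper": [1, 1, 1, 1, 1]}}

```text
time_s: 0.72
tool_pos: [0.3557, -0.4011, 0.2336]
tool_rot: [-179.9, -0.1, 19.6]
force: [-0.4, -0.8, 0.2]
grip_width: 0.0871
grasp_force: 0.0
```

Emit:
{"api": "step_arm", "payload": {"delta_pos": [[0.25, -0.19, 0], [0.5, -0.378, 0], [0.75, -0.567, 0], [1, -0.756, 0], [1, -0.756, 0], [1, -0.756, 0]], "rot": [[0, 0, 0.1], [0, 0, 0.2], [0, 0, 0.3], [0, 0, 0.4], [0, 0, 0.5], [0, 0, 0.576]], "gripper": [1, 1, 1, 1, 1, 1]}}

```text
time_s: 1.48
tool_pos: [0.4915, -0.1982, 0.2331]
tool_rot: [180.0, 0.0, -30.6]
force: [-0.4, -0.8, -0.6]
grip_width: 0.0872
grasp_force: 0.0
```

Emit:
{"api": "step_arm", "payload": {"delta_pos": [[0.015, -0.2, 0], [0.015, -0.28, 0.2], [0.015, -0.28, 0.4], [0.015, -0.28, 0.4]], "rot": [[0, 0, 0], [0, 0, 0], [0, 0, 0], [0, 0, 0]], "gripper": [1, 1, 1, 1]}}

```text
time_s: 1.98
tool_pos: [0.5196, -0.1518, 0.1502]
tool_rot: [179.9, 0.4, -30.5]
force: [-1.5, -0.3, 0.3]
grip_width: 0.0873
grasp_force: 0.0
```

Run:
```python
from cell import env, viewer
import cv2, numpy as np
from h import *
o=env.get_obs(); print(o["tool_pos"],o["tool_rot"],o["qpos"])
c=viewer.read_camera("wrist"); img=c["img"].copy()
for r in (0,.065):
  a=np.radians(149.5); u=proj(c,[.547+r*np.cos(a),-.1665+r*np.sin(a),.081]); print(u); cv2.circle(img,tuple(int(x) for x in u),4,(255,255,0),1)
u=proj(c,[*o["tool_pos"][:2],.083]); print(u);cv2.circle(img,tuple(int(x) for x in u),4,(0,255,255),1)
cv2.imwrite("pics/w1.png",img[...,::-1])
```

```text
[ 0.51960843 -0.15175669  0.15018405] [179.90157181   0.42038109 -30.52473696] [  37.25108713   10.5242866   -26.19006528  103.64288712    4.9611213
   67.39990887 -111.02555909]
[320.79769852 212.38651255]
[321.032538   299.12750947]
[322.62628168 256.68314942]
```

View pics/w1.png

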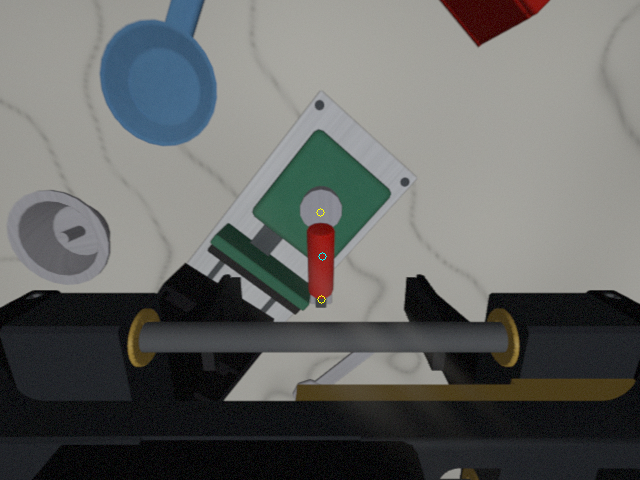

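The wrist picture has the grip at (321,225) to (321,297), hub at (321,210) and hinge at about (321,300). That lines up with the finger midline, so I'll go down and grip lightly.

Emit:
{"api": "step_arm", "payload": {"delta_pos": [[0, 0, 0.1], [0, 0, 0.2], [0, 0, 0.3], [0, 0, 0.35], [0, 0, 0.35], [0, 0, 0.35], [0, 0, 0.35], [0, 0, 0.35], [0, 0, 0.35], [0, 0, 0.35], [0, 0, 0.35], [0, 0, 0.35]], "rot": [[0, 0, 0], [0, 0, 0], [0, 0, 0], [0, 0, 0], [0, 0, 0], [0, 0, 0], [0, 0, 0], [0, 0, 0], [0, 0, 0], [0, 0, 0], [0, 0, 0], [0, 0, 0]], "gripper": [1, 1, 1, 1, 1, -1, -1, -1, -1, -1, -1, -1], "squeeze": 15}}

```text
time_s: 3.52
tool_pos: [0.5224, -0.1516, 0.0835]
tool_rot: [180.0, 0.0, -30.5]
force: [-0.6, 0.2, 0.1]
grip_width: 0.0252
grasp_force: 0.0
```

Emit:
{"api": "step_arm", "payload": {"delta_pos": [[0, 0, 0.015], [0, 0, 0.015], [0, 0, 0.015], [0, 0, 0.015]], "rot": [[0, 0, 0], [0, 0, 0], [0, 0, 0], [0, 0, 0]], "gripper": [-1, -1, -1, -1]}}

```text
time_s: 4.03
tool_pos: [0.5228, -0.1518, 0.0807]
tool_rot: [-180.0, -0.1, -30.5]
force: [2.3, -0.8, 1.6]
grip_width: 0.0174
grasp_force: 15.0
```

Emit:
{"api": "step_arm", "payload": {"delta_pos": [[-0.005, 0, -0.025], [-0.013, 0, -0.05], [-0.026, 0, -0.073], [-0.042, 0, -0.096], [-0.062, 0, -0.115], [-0.083, 0, -0.132], [-0.107, 0, -0.144], [-0.133, 0, -0.155], [-0.158, 0, -0.16], [-0.182, 0, -0.162], [-0.195, 0, -0.162], [-0.195, 0, -0.162]], "rot": [[0, 0, 0], [0, 0, 0], [0, 0, 0], [0, 0, 0], [0, 0, 0], [0, 0, 0], [0, 0, 0], [0, 0, 0], [0, 0, 0], [0, 0, 0], [0, 0, 0], [0, 0, 0]], "gripper": [-1, -1, -1, -1, -1, -1, -1, -1, -1, -1, -1, -1]}}

```text
time_s: 5.52
tool_pos: [0.4901, -0.1325, 0.1144]
tool_rot: [-180.0, -0.2, -30.5]
force: [4.3, -1.7, -1.5]
grip_width: 0.0176
grasp_force: 15.0
```

Run:
```python
from cell import env, viewer
import cv2, numpy as np
from h import *
o=env.get_obs(); print({k:np.round(o[k],4) for k in("tool_pos","tool_rot","force","grip_width","qpos")})
t=viewer.read_camera("scene"); c=viewer.read_camera("wrist")
a=cv2.resize(t["img"][165:285,225:345],None,fx=4,fy=4,interpolation=cv2.INTER_CUBIC)
b=c["img"][:480,170:490]
cv2.imwrite("pics/up.png",np.hstack([a,b])[...,::-1])
```

```text
{'tool_pos': array([ 0.4901, -0.1325,  0.1144]), 'tool_rot': array([-179.9877,   -0.2298,  -30.5049]), 'force': array([ 4.2764, -1.6897, -1.5341]), 'grip_width': np.float64(0.0176), 'qpos': array([  37.3194,    8.0365,  -26.8687,  110.7577,    4.1824,   61.9065,
       -111.785 ])}
```

View pics/up.png

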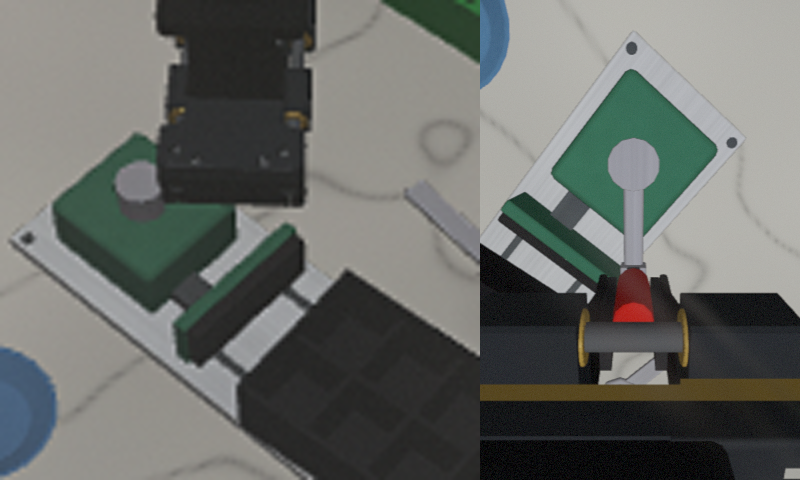

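The scene crop only shows the gripper hiding the handle. In the wrist view, the grip stands end-on at (633,300) in the composite with the arm bare. The inward force of about 4.6 N shows it is against its stop. Next I'll work out the circle.

```bash
cat >> h.py <<'E'
AX=np.array([.547,-.1665]); PSI=np.radians(-30.5)
def arc(start_xy,th0,th1,n,R=.066):
    """tool-frame shifts (units of .2 m) from commanded start_xy along circle, world angle degrees th0->th1"""
    a=np.radians(np.linspace(th0,th1,n+1)[1:]); w=AX+R*np.c_[np.cos(a),np.sin(a)]-start_xy
    c,s=np.cos(PSI),np.sin(PSI)
    return [[round(float(x),3) for x in r]+[0] for r in np.c_[w@[c,s],w@[s,-c]]/.2], AX+R*np.array([np.cos(a[-1]),np.sin(a[-1])])
E
python3 - <<'E'
from h import *
l,e=arc(np.array([.4891,-.1323]),149.4,29.4,20); print(l,e)
E
```

```text
[[0.008, -0.035, 0], [0.014, -0.069, 0], [0.023, -0.102, 0], [0.035, -0.134, 0], [0.051, -0.165, 0], [0.07, -0.194, 0], [0.091, -0.221, 0], [0.116, -0.245, 0], [0.143, -0.267, 0], [0.172, -0.286, 0], [0.203, -0.301, 0], [0.235, -0.314, 0], [0.268, -0.323, 0], [0.302, -0.328, 0], [0.337, -0.33, 0], [0.371, -0.328, 0], [0.405, -0.322, 0], [0.439, -0.313, 0], [0.471, -0.301, 0], [0.502, -0.285, 0]] [ 0.60450011 -0.13410035]
```

Emit:
{"api": "step_arm", "payload": {"delta_pos": [[0, 0, 0], [0, 0, 0], [0.008, -0.035, 0], [0.014, -0.069, 0], [0.023, -0.102, 0], [0.035, -0.134, 0], [0.051, -0.165, 0], [0.07, -0.194, 0], [0.091, -0.221, 0], [0.116, -0.245, 0], [0.143, -0.267, 0], [0.172, -0.286, 0]], "rot": [[0, 0, 0], [0, 0, 0], [0, 0, 0], [0, 0, 0], [0, 0, 0], [0, 0, 0], [0, 0, 0], [0, 0, 0], [0, 0, 0], [0, 0, 0], [0, 0, 0], [0, 0, 0]], "gripper": [-1, -1, -1, -1, -1, -1, -1, -1, -1, -1, -1, -1], "squeeze": 40}}

```text
time_s: 7.12
tool_pos: [0.5458, -0.0996, 0.1139]
tool_rot: [179.9, 0.2, -30.5]
force: [-5.5, 0.3, 12.2]
grip_width: 0.017
grasp_force: 40.0
```

```bash
cat >> h.py <<'E'
def rep(o):
    q=o["tool_pos"][:2]-AX; r=np.hypot(*q); u=q/r; f=o["force"]
    print("t",round(float(o["time_s"]),2),"r %.4f ang %.2f z %.4f"%(r,np.degrees(np.arctan2(q[1],q[0])),o["tool_pos"][2]),"Frad %.2f Ftan(ccw,resist) %.2f Fz %.2f"%(f[:2]@u,f[:2]@[-u[1],u[0]],f[2]),"rot",np.round(o["tool_rot"],1),"w",round(float(o["grip_width"]),4))
E
python3 - <<'E'
from cell import env
from h import *
rep(env.get_obs())
l,e=arc(np.array([.4891,-.1323])+.2*(.172*np.array([.8616,-.5075])-.286*np.array([-.5075,-.8616])),89.4,-30.6,20); print(l,e)
E
```

```text
t 7.12 r 0.0669 ang 91.07 z 0.1139 Frad 0.41 Ftan(ccw,resist) 5.50 Fz 12.21 rot [179.9   0.2 -30.5] w 0.017
[[0.031, -0.015, 0], [0.063, -0.028, 0], [0.096, -0.037, 0], [0.13, -0.042, 0], [0.165, -0.044, 0], [0.199, -0.042, 0], [0.233, -0.036, 0], [0.267, -0.027, 0], [0.299, -0.015, 0], [0.33, 0.001, 0], [0.359, 0.02, 0], [0.385, 0.042, 0], [0.41, 0.066, 0], [0.432, 0.093, 0], [0.45, 0.122, 0], [0.466, 0.153, 0], [0.478, 0.185, 0], [0.487, 0.218, 0], [0.492, 0.252, 0], [0.494, 0.287, 0]] [ 0.60380897 -0.20009673]
```

Emit:
{"api": "step_arm", "payload": {"delta_pos": [[0.031, -0.015, -0.005], [0.063, -0.028, -0.005], [0.096, -0.037, -0.005], [0.13, -0.042, -0.005], [0.165, -0.044, -0.005], [0.199, -0.042, -0.005], [0.233, -0.036, -0.005], [0.267, -0.027, -0.005], [0.299, -0.015, -0.005], [0.33, 0.001, -0.005]], "rot": [[0, 0, 0], [0, 0, 0], [0, 0, 0], [0, 0, 0], [0, 0, 0], [0, 0, 0], [0, 0, 0], [0, 0, 0], [0, 0, 0], [0, 0, 0]], "gripper": [-1, -1, -1, -1, -1, -1, -1, -1, -1, -1]}}

```text
time_s: 8.38
tool_pos: [0.6008, -0.1325, 0.1139]
tool_rot: [179.8, 0.5, -30.5]
force: [-8.9, 0.2, 8.6]
grip_width: 0.0172
grasp_force: 40.0
```

Run:
```python
from cell import env,viewer
from h import *
import cv2
rep(env.get_obs())
c=viewer.read_camera("top")["img"][175:305,220:430]; s=viewer.read_camera("scene")["img"][190:330,225:395]
a=cv2.resize(c,(798,494),interpolation=cv2.INTER_CUBIC)
cv2.imwrite("pics/t2.png",a[...,::-1])
```

```text
t 8.38 r 0.0637 ang 32.25 z 0.1139 Frad -7.45 Ftan(ccw,resist) 4.95 Fz 8.62 rot [179.8   0.5 -30.5] w 0.0172
```

View pics/t2.png

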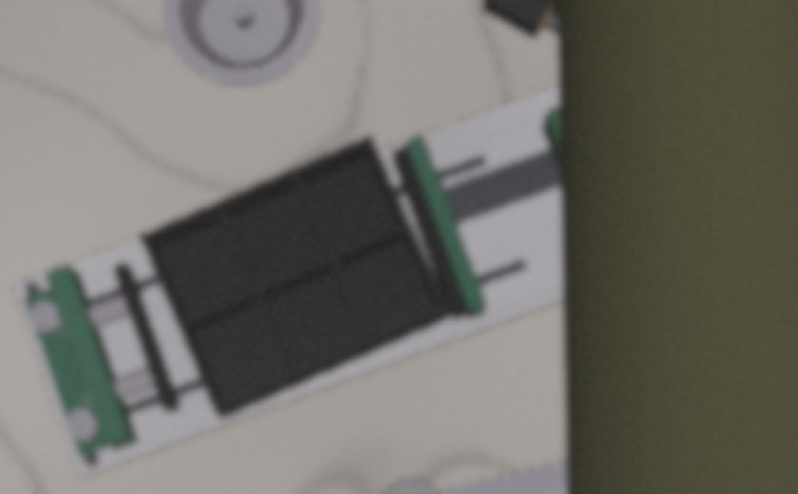

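The top crop shows the jaw moved about 33 mm, with the pad now at the tray's near corner (445,312). The front gap to the buffer is still about 16 mm, so roughly 1 rad remains.

```bash
sed -i 's/^AX=np.array(\[.547,-.1665\])/AX=np.array([.5455,-.166])/; s/R=.066/R=.065/' h.py
python3 - <<'E'
from h import *
l,e=arc(np.array([.6045,-.13415]),29.4,-2.6,10); print(l,e)
l,e=arc(e,-2.6,-22.6,8); print(l,e)
E
```

```text
[[0.005, 0.015, 0], [0.02, 0.026, 0], [0.034, 0.037, 0], [0.048, 0.049, 0], [0.061, 0.062, 0], [0.073, 0.075, 0], [0.084, 0.089, 0], [0.095, 0.104, 0], [0.105, 0.119, 0], [0.114, 0.135, 0]] [ 0.61043309 -0.16894859]
[[0.006, 0.013, 0], [0.012, 0.026, 0], [0.017, 0.039, 0], [0.022, 0.052, 0], [0.026, 0.066, 0], [0.03, 0.08, 0], [0.032, 0.093, 0], [0.035, 0.107, 0]] [ 0.60550866 -0.1909792 ]
```

Emit:
{"api": "step_arm", "payload": {"delta_pos": [[0.005, 0.015, 0], [0.02, 0.026, 0], [0.034, 0.037, 0], [0.048, 0.049, 0], [0.061, 0.062, 0], [0.073, 0.075, 0], [0.084, 0.089, 0], [0.095, 0.104, 0], [0.105, 0.119, 0], [0.114, 0.135, 0], [0.114, 0.135, 0]], "rot": [[0, 0, 0], [0, 0, 0], [0, 0, 0], [0, 0, 0], [0, 0, 0], [0, 0, 0], [0, 0, 0], [0, 0, 0], [0, 0, 0], [0, 0, 0], [0, 0, 0]], "gripper": [-1, -1, -1, -1, -1, -1, -1, -1, -1, -1, -1]}}

```text
time_s: 9.85
tool_pos: [0.6087, -0.1652, 0.114]
tool_rot: [-179.9, 0.3, -30.4]
force: [-1.8, 4.1, 6.1]
grip_width: 0.0168
grasp_force: 40.0
```

Run:
```python
from cell import env,viewer
from h import *
import cv2
rep(env.get_obs())
c=viewer.read_camera("top")["img"][175:305,220:360]
a=cv2.resize(c,None,fx=4.5,fy=4.5,interpolation=cv2.INTER_CUBIC)
cv2.imwrite("pics/t3.png",a[...,::-1])
```

```text
t 9.85 r 0.0632 ang 0.71 z 0.1140 Frad -1.77 Ftan(ccw,resist) 4.13 Fz 6.09 rot [-179.9    0.3  -30.4] w 0.0168
```

View pics/t3.png

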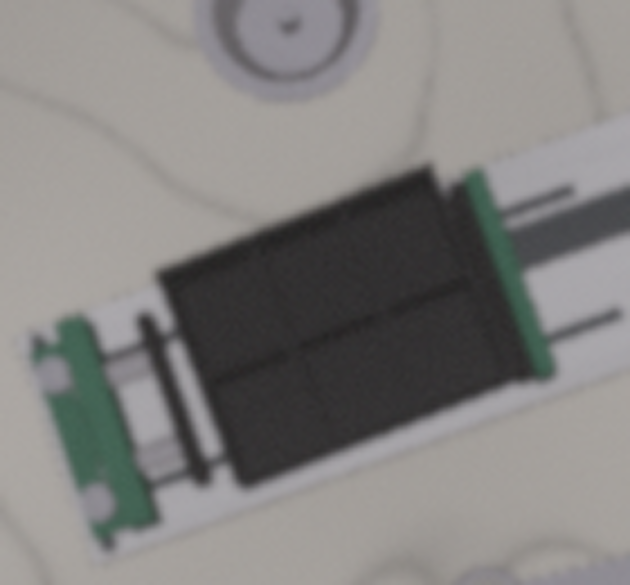

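The crop shows the tray being pushed, with about 22 px (roughly 9.5 mm) left to the buffer. That puts seating near a crank angle of -33°.

Emit:
{"api": "step_arm", "payload": {"delta_pos": [[0.006, 0.013, 0], [0.012, 0.026, 0], [0.017, 0.039, 0], [0.022, 0.052, 0], [0.026, 0.066, 0], [0.03, 0.08, 0], [0.032, 0.093, 0], [0.035, 0.107, 0], [0.035, 0.107, 0]], "rot": [[0, 0, 0], [0, 0, 0], [0, 0, 0], [0, 0, 0], [0, 0, 0], [0, 0, 0], [0, 0, 0], [0, 0, 0], [0, 0, 0]], "gripper": [-1, -1, -1, -1, -1, -1, -1, -1, -1]}}

```text
time_s: 11.02
tool_pos: [0.6046, -0.1866, 0.114]
tool_rot: [-179.9, 0.3, -30.4]
force: [-0.9, 4.6, 5.5]
grip_width: 0.0169
grasp_force: 40.0
```

Run:
```python
from cell import env
from h import *
rep(env.get_obs())
e=np.array([.60551,-.19098])
for a in (-22.6,-26.6,-30.6,-33.6,-36.6,-39.6,-42.6):
    l,e=arc(e,a,a-(4 if a>-30 else 3),4 if a>-30 else 3); print(a,l,e)
```

```text
t 11.03 r 0.0626 ang -19.25 z 0.1140 Frad -2.36 Ftan(ccw,resist) 4.07 Fz 5.48 rot [-179.9    0.3  -30.4] w 0.0169
-22.6 [[0.001, 0.006, 0], [0.001, 0.011, 0], [0.002, 0.017, 0], [0.002, 0.023, 0]] [ 0.60362003 -0.19510434]
-26.6 [[0.0, 0.006, 0], [0.001, 0.011, 0], [0.001, 0.017, 0], [0.001, 0.023, 0]] [ 0.60144823 -0.19908769]
-30.6 [[-0.0, 0.006, 0], [-0.0, 0.011, 0], [-0.0, 0.017, 0]] [ 0.59963988 -0.20197045]
-33.6 [[-0.0, 0.006, 0], [-0.001, 0.011, 0], [-0.001, 0.017, 0]] [ 0.59768314 -0.20475462]
-36.6 [[-0.001, 0.006, 0], [-0.001, 0.011, 0], [-0.002, 0.017, 0]] [ 0.59558336 -0.20743256]
-39.6 [[-0.001, 0.006, 0], [-0.002, 0.011, 0], [-0.003, 0.017, 0]] [ 0.59334631 -0.20999694]
-42.6 [[-0.001, 0.006, 0], [-0.003, 0.011, 0], [-0.004, 0.017, 0]] [ 0.59097812 -0.21244072]
```

Emit:
{"api": "step_arm", "payload": {"delta_pos": [[0.001, 0.006, 0], [0.001, 0.011, 0], [0.002, 0.017, 0], [0.002, 0.023, 0], [0.002, 0.023, 0]], "rot": [[0, 0, 0], [0, 0, 0], [0, 0, 0], [0, 0, 0], [0, 0, 0]], "gripper": [-1, -1, -1, -1, -1]}}

```text
time_s: 11.65
tool_pos: [0.6029, -0.1907, 0.1141]
tool_rot: [-179.9, 0.2, -30.4]
force: [-0.1, 5.3, 5.2]
grip_width: 0.0172
grasp_force: 40.0
```

Emit:
{"api": "step_arm", "payload": {"delta_pos": [[0, 0.006, 0], [0.001, 0.011, 0], [0.001, 0.017, 0], [0.001, 0.023, 0], [0.001, 0.023, 0]], "rot": [[0, 0, 0], [0, 0, 0], [0, 0, 0], [0, 0, 0], [0, 0, 0]], "gripper": [-1, -1, -1, -1, -1]}}

```text
time_s: 12.28
tool_pos: [0.6009, -0.1948, 0.1141]
tool_rot: [-179.8, 0.2, -30.4]
force: [0.2, 4.6, 4.4]
grip_width: 0.0169
grasp_force: 40.0
```

Run:
```python
from cell import env
from h import *
rep(env.get_obs())
```

```text
t 12.28 r 0.0625 ang -27.44 z 0.1141 Frad -1.97 Ftan(ccw,resist) 4.14 Fz 4.42 rot [-179.8    0.2  -30.4] w 0.0169
```

Emit:
{"api": "step_arm", "payload": {"delta_pos": [[0, 0.006, 0], [0, 0.011, 0], [0, 0.017, 0], [0, 0.017, 0]], "rot": [[0, 0, 0], [0, 0, 0], [0, 0, 0], [0, 0, 0]], "gripper": [-1, -1, -1, -1]}}

```text
time_s: 12.78
tool_pos: [0.5993, -0.1978, 0.1141]
tool_rot: [-179.8, 0.2, -30.4]
force: [0.6, 5.2, 4.9]
grip_width: 0.017
grasp_force: 40.0
```

Emit:
{"api": "step_arm", "payload": {"delta_pos": [[0, 0.006, 0], [-0.001, 0.011, 0], [-0.001, 0.017, 0], [-0.001, 0.017, 0]], "rot": [[0, 0, 0], [0, 0, 0], [0, 0, 0], [0, 0, 0]], "gripper": [-1, -1, -1, -1]}}

```text
time_s: 13.28
tool_pos: [0.5975, -0.2006, 0.1141]
tool_rot: [-179.8, 0.2, -30.4]
force: [0.6, 4.8, 3.5]
grip_width: 0.0169
grasp_force: 40.0
```

Run:
```python
from cell import env,viewer
from h import *
import cv2
rep(env.get_obs())
c=viewer.read_camera("top")["img"][175:305,220:360]
a=cv2.resize(c,None,fx=4.5,fy=4.5,interpolation=cv2.INTER_CUBIC)
cv2.imwrite("pics/t4.png",a[...,::-1])
```

```text
t 13.28 r 0.0624 ang -33.61 z 0.1141 Frad -2.16 Ftan(ccw,resist) 4.27 Fz 3.50 rot [-179.8    0.2  -30.4] w 0.0169
```

View pics/t4.png

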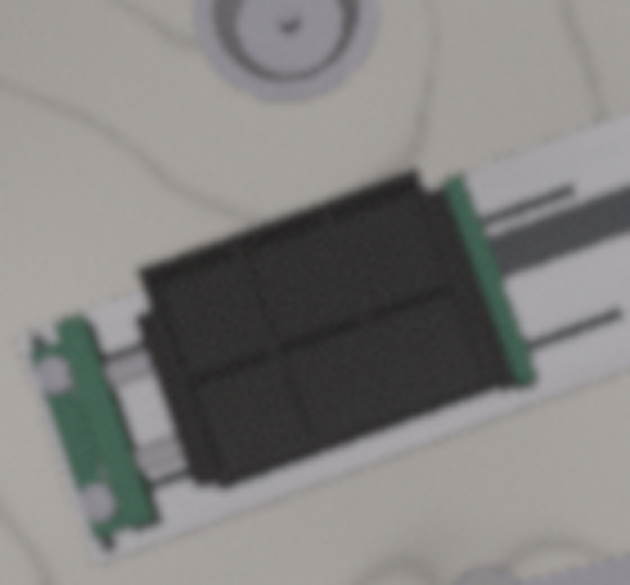

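The crop shows the tray square and about to meet the buffer at (190,390). From here I'll use small steps and read the force each time.

Emit:
{"api": "step_arm", "payload": {"delta_pos": [[-0.001, 0.006, 0], [-0.001, 0.011, 0], [-0.001, 0.011, 0]], "rot": [[0, 0, 0], [0, 0, 0], [0, 0, 0]], "gripper": [-1, -1, -1]}}

```text
time_s: 13.7
tool_pos: [0.5962, -0.2023, 0.1141]
tool_rot: [-179.8, 0.2, -30.4]
force: [1.5, 5.3, 4.4]
grip_width: 0.0171
grasp_force: 40.0
```

Emit:
{"api": "step_arm", "payload": {"delta_pos": [[-0.001, 0.006, 0], [-0.002, 0.011, 0], [-0.002, 0.011, 0]], "rot": [[0, 0, 0], [0, 0, 0], [0, 0, 0]], "gripper": [-1, -1, -1]}}

```text
time_s: 14.08
tool_pos: [0.595, -0.2038, 0.1141]
tool_rot: [-179.8, 0.2, -30.3]
force: [0.7, 4.9, 3.7]
grip_width: 0.0166
grasp_force: 40.0
```

Run:
```python
from cell import env
from h import *
rep(env.get_obs())
```

```text
t 14.07 r 0.0623 ang -37.39 z 0.1141 Frad -2.46 Ftan(ccw,resist) 4.30 Fz 3.69 rot [-179.8    0.2  -30.3] w 0.0166
```

Emit:
{"api": "step_arm", "payload": {"delta_pos": [[-0.001, 0.006, 0], [-0.002, 0.011, 0], [-0.002, 0.011, 0]], "rot": [[0, 0, 0], [0, 0, 0], [0, 0, 0]], "gripper": [-1, -1, -1]}}

```text
time_s: 14.45
tool_pos: [0.5942, -0.2049, 0.1141]
tool_rot: [-179.7, 0.1, -30.3]
force: [3.2, 5.6, 2.9]
grip_width: 0.0171
grasp_force: 40.0
```

Emit:
{"api": "step_arm", "payload": {"delta_pos": [[-0.001, 0.006, 0], [-0.002, 0.011, 0], [-0.002, 0.011, 0]], "rot": [[0, 0, 0], [0, 0, 0], [0, 0, 0]], "gripper": [-1, -1, -1]}}

```text
time_s: 14.82
tool_pos: [0.5933, -0.2059, 0.1142]
tool_rot: [-179.7, 0.1, -30.3]
force: [4.1, 7.1, 2.5]
grip_width: 0.0168
grasp_force: 40.0
```

Run:
```python
from cell import env
from h import *
rep(env.get_obs())
```

```text
t 14.82 r 0.0623 ang -39.86 z 0.1142 Frad -1.38 Ftan(ccw,resist) 8.08 Fz 2.47 rot [-1.797e+02  1.000e-01 -3.030e+01] w 0.0168
```

Emit:
{"api": "step_arm", "payload": {"delta_pos": [[-0.001, 0.004, 0], [-0.001, 0.004, 0], [-0.001, 0.004, 0]], "rot": [[0, 0, 0], [0, 0, 0], [0, 0, 0]], "gripper": [-1, -1, -1]}}

```text
time_s: 15.2
tool_pos: [0.593, -0.2062, 0.1142]
tool_rot: [-179.6, 0.1, -30.3]
force: [4.4, 7.5, 2.3]
grip_width: 0.017
grasp_force: 40.0
```

Run:
```python
from cell import env
from h import *
rep(env.get_obs())
```

```text
t 15.2 r 0.0622 ang -40.28 z 0.1142 Frad -1.52 Ftan(ccw,resist) 8.55 Fz 2.30 rot [-1.796e+02  1.000e-01 -3.030e+01] w 0.017
```

Emit:
{"api": "step_arm", "payload": {"delta_pos": [[0.001, -0.01, 0], [0.002, -0.02, 0], [0.003, -0.03, 0], [0.003, -0.03, 0]], "rot": [[0, 0, 0], [0, 0, 0], [0, 0, 0], [0, 0, 0]], "gripper": [-1, -1, -1, -1], "squeeze": 20}}

```text
time_s: 15.7
tool_pos: [0.5931, -0.2055, 0.114]
tool_rot: [180.0, 0.3, -30.5]
force: [-2.9, 2.8, 6.5]
grip_width: 0.0171
grasp_force: 20.0
```

Run:
```python
from cell import env
from h import *
rep(env.get_obs())
```

```text
t 15.7 r 0.0619 ang -39.64 z 0.1140 Frad -3.99 Ftan(ccw,resist) 0.35 Fz 6.50 rot [180.    0.3 -30.5] w 0.0171
```

Emit:
{"api": "step_arm", "payload": {"delta_pos": [[0, 0, 0], [0, 0, 0], [0, 0, 0], [0, 0, 0], [0, 0, 0], [0, 0, 0], [0, 0, 0], [0, 0, 0]], "rot": [[0, 0, 0], [0, 0, 0], [0, 0, 0], [0, 0, 0], [0, 0, 0], [0, 0, 0], [0, 0, 0], [0, 0, 0]], "gripper": [0.3, 0.3, 0.3, 0.3, 0.3, 0.3, 0.3, 0.3]}}

```text
time_s: 16.7
tool_pos: [0.5949, -0.2071, 0.114]
tool_rot: [180.0, -0.0, -30.5]
force: [0.5, -0.4, 0.6]
grip_width: 0.0563
grasp_force: 0.0
```

Emit:
{"api": "step_arm", "payload": {"delta_pos": [[0, 0, -0.1], [0, 0, -0.25], [0, 0, -0.5], [0, 0, -0.75], [0, 0, -0.9], [0, 0, -0.9]], "rot": [[0, 0, 0], [0, 0, 0], [0, 0, 0], [0, 0, 0], [0, 0, 0], [0, 0, 0]], "gripper": [0.3, 0.3, 0.3, 0.3, 0.3, 0.3]}}

```text
time_s: 17.45
tool_pos: [0.5965, -0.2072, 0.2989]
tool_rot: [-179.9, -0.4, -30.5]
force: [0.7, -0.5, 0.2]
grip_width: 0.057
grasp_force: 0.0
```

Run:
```python
from cell import env,viewer
from h import *
import cv2
rep(env.get_obs())
a=cv2.resize(viewer.read_camera("top")["img"][175:305,220:360],None,fx=3.2,fy=3.2,interpolation=cv2.INTER_CUBIC)
b=cv2.resize(viewer.read_camera("wrist")["img"][0:416],(350,416))
cv2.imwrite("pics/fin.png",np.hstack([a,b])[...,::-1])
```

```text
t 17.45 r 0.0656 ang -38.91 z 0.2989 Frad 0.84 Ftan(ccw,resist) 0.06 Fz 0.15 rot [-179.9   -0.4  -30.5] w 0.057
```

View pics/fin.png

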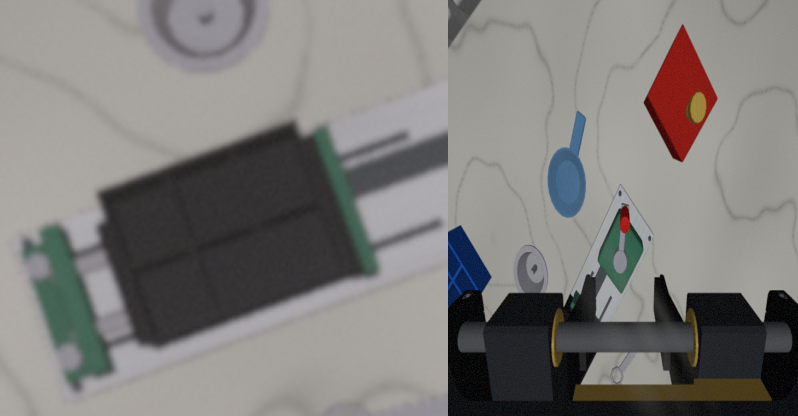

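The tray sits square between jaw and buffer and the handle looks upright at (625,215). I'll check its lean numerically before handing in.

Run:
```python
from cell import env,viewer
from h import *
for n in ("wrist","scene"):
    c=viewer.read_camera(n); i=c["img"].astype(int); m=(i[...,0]>110)&(i[...,1]<70)&(i[...,2]<70)
    a=np.radians(-40); H=np.array([.5455+.063*np.cos(a),-.166+.063*np.sin(a),.081]); o=np.array([np.cos(a),np.sin(a),0])
    for th in (1.57,1.4,1.2,1.0):
        d=-np.cos(th)*o+np.sin(th)*np.array([0,0,1]); print(n,th,"base",proj(c,H+.009*d).round(),"top",proj(c,H+.061*d).round())
    u=proj(c,H+[0,0,.035]); v,w=np.nonzero(m); k=np.hypot(w-u[0],v-u[1])<35; v,w=v[k],w[k]
    if k.any(): print(n,"n",len(v),"u",w.min(),w.max(),"v",v.min(),v.max(),"mean",w.mean(),v.mean())
```

```text
wrist 1.57 base [323. 214.] top [323. 227.]
wrist 1.4 base [323. 216.] top [321. 237.]
wrist 1.2 base [323. 217.] top [319. 247.]
wrist 1.0 base [322. 218.] top [318. 256.]
wrist n 252 u 314 331 v 215 232 mean 322.5952380952381 223.50396825396825
scene 1.57 base [232. 200.] top [229. 186.]
scene 1.4 base [233. 200.] top [234. 187.]
scene 1.2 base [234. 200.] top [239. 189.]
scene 1.0 base [234. 201.] top [244. 191.]
scene n 92 u 200 232 v 164 189 mean 215.17391304347825 175.3913043478261
```

```bash
python3 -c "
from cell import env
print(env.sign_off())"
```

```text
the job is handed in; nothing more can be done
None
```

I stood the handle upright first, then wound the crank until the tray sat square against the end stop, held with an estimated 17 N while winding. The arm is clear, and the job was handed in at about 17.5 s; no verdict came back.

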